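Prove the trip, then hold the belt tensioner back

TASK

The sample conveyor's belt drive is open for a new belt. First prove its trip unit: press the round test button so that the lever drops, then lift the lever back upright until it stays up by itself, and let go of it. Then push the sprung tensioner arm back past its ratchet click and finish while still holding it there with the fingers, most of the way to its end stop so that your push and not the pawl carries the spring; leave the spare idler roller, the screwdriver and the amber bottle where they are.

Things in the scene. Friction and masses are not known exactly. Their poses are not given: they have to be found in the camera images.
- trip: Trip unit, fixed grey box 130 (x) x 80 (y) x 62 (z) mm; origin at the centre of its underside, z up. A round test button stands on top, 45 mm along +x. The lever's hinge lies above the origin, 54 mm above the bench, its axis along y. Tripped, the lever falls over towards the box's -x and leans above the box's top.
- button_top (a point): Centre of the test button's top face: grey disc 26 mm across in a black collar, 80 mm above the bench when out. It presses straight down 7 mm and springs back: 1.4 N at first, 4 N fully down. The lever is let go after about 5 mm, so press it fully down.
- trip_button (a joint): Travel of the test button in m: 0 out, 0.007 fully down.
- lever_knob (a point): Centre of the lever's grip: a white sleeve 18 mm across and 26 mm long, lying along the box's y with flat ends, that turns freely on the end of a 10 mm steel rod, 66 mm from the hinge. It is 120 mm above the bench when up; when dropped about 90 mm above it and 56 mm towards the box's -x, with 18 mm free between the sleeve and the box's top.
- trip_lever (a joint): Angle of the lever in rad: 0 upright and latched, 1.0 dropped. A light spring drops it. Lifting it back takes 2 to 4 N along the arc of its grip; it latches at about 0.02, so bring it a little beyond upright (hard stop at -0.2), and it then rests within 0.05 of 0.
- drive: Belt drive, fixed aluminium plate 170 (x) x 220 (y) x 12 (z) mm; origin at the centre of its underside, z up. On it: two bare pulleys 38 mm across, 34 mm tall, at x 60, y 70 and x 62, y -86 mm; the sprung tensioner arm, pivoted at x 0, y 45; the pawl slider at the +y end by the arm's short tail. The plate is bare on the -x side of the arm's tab, from where it is pushed.
- pivot (a point): Vertical pivot axis of the tensioner arm, at the top of the base plate, 12 mm above the bench (its post is 46 mm high). The arm is a flat bar 18 mm wide, 17 to 25 mm above the bench; 60 mm out from the pivot it carries a black idler roller 28 mm across, its top 48 mm above the bench.
- tab (a point): Middle of the arm's upright push tab: flat steel plate at the arm's free end, 108 mm from the pivot, 6 mm thick, 30 mm wide along the arm, from 21 to 65 mm above the bench (this point 47 mm). x points outwards along the arm; +y is the way to push it (anticlockwise about the pivot seen from above); z up. The frame turns with the arm.
- tensioner (a joint): Arm angle in rad: 0 relaxed (the arm points 0.38 rad to the -x side of the drive's -y axis), grows as it is pushed back. The spring needs 3.5 N at the tab at first, 7.5 N at the end, and 1 or 2 N more just before the click. The pawl clicks in at 0.44 and then stops a return below 0.43; the end stop is at 0.76. Well held is above 0.52.
- spare_idler_mid (a point): Centre of a spare idler roller, black, 28 mm across and 23 mm high, standing loose on the drive's plate near its -x, +y corner. To be left alone.
- driver_grip (a point): Handle of a loose screwdriver, 160 mm long, lying on the bench beyond (on the +x side of) the trip unit. To be left alone.
- reagent: Amber reagent bottle, 60 mm across, 105 mm tall, on the far side of the bench between the two units; origin under its centre. To be left alone.
Not all that is in view belongs to the job. What is shaped like the trip but green or yellow is not meant.

How it is judged:
By the outcome, as a careful person would: the job done as asked, in the order asked, and still so for the second after the job is handed in, while the arm keeps its last pose, push and grip.
It also fails if it takes over 58 s, if anything falls off the work surface, if the arm or the gripper's body presses on something with over 40 N, if the wrist force passes 120 N, or if a joint passes its speed limit or range.

ROBOT

A 7-joint arm with a two-finger parallel gripper is mounted at the origin on the work surface. World frame = base frame: x ahead of the robot, y to its left, z up, the work surface at z = 0. Lengths are in m, angles in degrees, forces in N, time in s.
With the tool pointing down it reaches from about 0.425 to 0.925 m from the base axis. Payload 6.8 kg.
Tool frame: the origin (TCP) lies midway between the tips of the shut fingers; the grasp point (between the pads) lies manip.hold_point_z behind it (manip.hold_point_z is the distance from the TCP to the grasp point, in m); x points along the fingers, z is the direction in which the jaws open and shut, and the axes are right-handed (so a half turn about x gives the same grasp; the last joint's range is limited). The gripper opens to 88 mm and grips with 3 to 60 N. Pads are 20 mm wide; open, the fingers measure 115 mm over their backs; the gripper's body (75 mm by 178 mm) begins 61 mm behind the grasp point.
Start: joints at [63.936, 27.33, 1.283, 89.118, -0.659, 63.558, -4.761], TCP at [0.229, -0.635, 0.223] pointing down, gripper open.
Joint ranges: [-169.35, 169.35], [-19.33, 120.38], [-80.79, 83.38], [13.8, 139.57], [-78.32, 258.32], [9.67, 109.79], [-169.56, 169.56]. Speed limits (degrees/s): [136.94, 136.94, 180, 180, 180, 180, 180].

INTERFACE

Orientations are given as a 3x3 rotation matrix whose columns are the frame's x, y, z axes.
In Python, from plant import manip gives the robot as it stands.
- The arm moves only by the tool drive_tool, never from a script. Its argument "increments" is a list of rows, each an object with "offset": the shift along the world's x, y, z in cm, a list of three; "twist": the turn, a rotation vector about the world's x, y, z in rad, a list of three; "jaw": the gripper command: -1 is shut, 1 is fully open, values between are in proportion. A call has 1 to 8 rows; each row is the pose to reach, as a shift and turn from the pose commanded when the call began; what a row does not reach only later rows make up. A row lasts 1/10 s, in which the tool goes at most 50 mm and 8.59 degrees, less where a joint would pass 70% of its speed; a pose out of reach is approached as far as the arm can. A call with a gripper value outside its range is refused whole. The fingers move at their own pace and stop on an object; the grip force is fixed at half the most. Time passes only in rows, so rows that repeat a pose let the fingers close. It gives the time, the measured TCP pose, the force and the opening at its end, in the units of the state.
- manip.state(): the state, without advancing time (a new reading comes with each control period).
- manip.grab_frame(name): name is "side" or "top"; returns the picture (420x560x3 uint8, red, green, blue); there is no depth.
- manip.camera_model(name): a dict with "fx", "fy", "cx", "cy" (pixels), "rvec" (rotation vector, rad) and "tvec" (3), from world to camera coordinates, as OpenCV has them. Camera axes: x right, y down, z forward; pixel columns grow to the right and rows downward; lengths in m; the calibration is good to about 2 mm. A picture is of the moment at which its call begins. camera_model takes no time and is no camera call.
- manip.hand_in(): hands the job in, once; it reports no verdict.
The state is a dict: "time_s": time; "joints": joint angles; "dq": joint speeds; "tau": joint torques, N m; "ee_pos": TCP position; "ee_rot": TCP orientation; "force": force on the tool from outside, world axes, zero at the start; "ft_torque": the same for the moment, N m; "gripper_width": opening from 0.0 (shut) to 1.0 (fully open).
Only numpy, scipy, OpenCV 4.12 (cv2) and the standard library are available. Lean on these libraries where they do the work, as an engineer would, in place of code of your own. Each camera call takes 0.05 s, during which the arm holds its last target.

## Working session

There is one attempt and no reset: what is moved stays moved. The work goes in short steps, Python scripts to look and compute and a tool call to move; the robot and the scene stay as the last step left them, time stands still between calls to the robot, and variables do not carry over. Pictures are saved under pics/ and viewed, and the job is handed in when it is done.

Besides the shell and the picture viewer there is one more tool, called after "Emit:" in YAML: its name, and indented under it one key for each argument. drive_tool: Moves the arm, as the interface text tells. Its arguments: {"type":"object","properties":{"increments":{"type":"array"}},"required":["increments"]}

```bash
ls; mkdir -p pics
python3 - <<'E'
from plant import manip
import cv2,numpy as np
for n in("side","top"):
    im=manip.grab_frame(n); cv2.imwrite(f"pics/{n}0.png",im[:,:,::-1])
    c=manip.camera_model(n);print(n,c)
    R=cv2.Rodrigues(np.array(c['rvec'],float))[0];print(-R.T@np.array(c['tvec']).ravel(),R[2])
s=manip.state();print(s, manip.hold_point_z)
E
```

```text
pics
side {'fx': 438.1354649669365, 'fy': 438.1354649669365, 'cx': 280.7042286767309, 'cy': 207.2865718616452, 'rvec': array([ 0.31596943, -2.63260195,  1.50194472]), 'tvec': array([0.5148094 , 0.15357873, 0.94347315])}
[0.34888053 0.83252752 0.60327195] [ 0.18328832 -0.83993638 -0.51079572]
top {'fx': 466.2158442621544, 'fy': 466.2158442621544, 'cx': 280.5591335680238, 'cy': 211.41049432848138, 'rvec': array([ 2.22031946, -2.19029906,  0.09642919]), 'tvec': array([0.00246045, 0.4988067 , 0.93966757])}
[0.44253107 0.03621592 0.96676986] [ 0.0588909  -0.02825907 -0.99786436]
{'time_s': 0.1, 'joints': array([63.93592467, 27.36987603,  1.28055354, 89.16976234, -0.65724018,
       63.560761  , -4.75985958]), 'dq': array([ 0.01655987, -0.06961885,  0.06735174, -0.11561195, -0.03865097,
        0.05095654,  0.00974925]), 'tau': array([ 5.02228053e-03, -5.84089065e+01,  1.54027339e+00, -2.73309267e+01,
       -5.41705429e-02,  1.31091831e-02,  8.51032013e-06]), 'ee_pos': array([ 0.22922328, -0.63431668,  0.22181422]), 'ee_rot': array([[-6.87278985e-04,  9.40446180e-01,  3.39941921e-01],
       [ 1.47141880e-03,  3.39942585e-01, -9.40445040e-01],
       [-9.99998681e-01, -1.46151179e-04, -1.61742558e-03]]), 'force': array([0.13615224, 0.29640292, 0.31437414]), 'ft_torque': array([0.00274288, 0.02233185, 0.0335522 ]), 'gripper_width': 0.9977334544266949} 0.0187
```

View pics/side0.png

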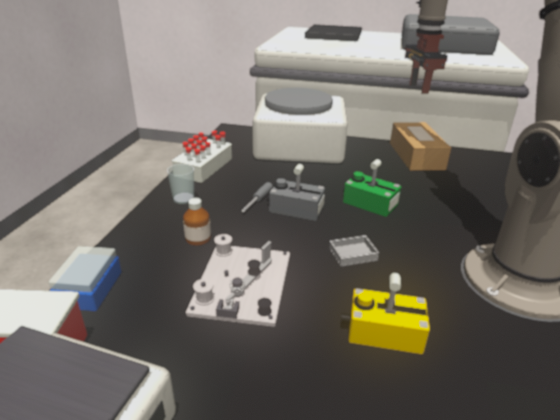

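View pics/top0.png

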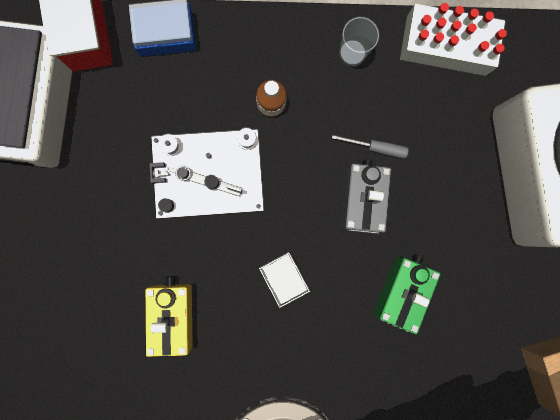

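The grey trip is at top (370,198) with its button at (373,173) and the lever up. The drive is at top (207,174) with its tab near (240,191). Next I'll zoom in.

Run:
```python
import cv2,numpy as np
t=cv2.imread('pics/top0.png');s=cv2.imread('pics/side0.png')
def c(im,x0,y0,w,h,k,n): cv2.imwrite(n,cv2.resize(im[y0:y0+h,x0:x0+w],None,fx=k,fy=k,interpolation=cv2.INTER_CUBIC))
c(t,140,120,130,100,6,'pics/c1.png');c(t,325,145,90,95,6,'pics/c2.png')
c(s,180,225,120,100,6,'pics/c3.png');c(s,240,155,100,70,7,'pics/c4.png')
```

```text
(no output)
```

View pics/c1.png

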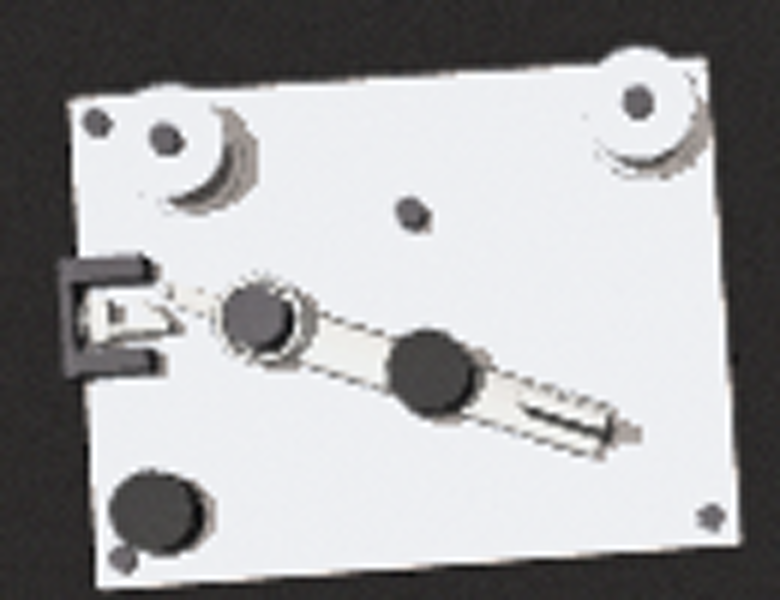

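View pics/c2.png

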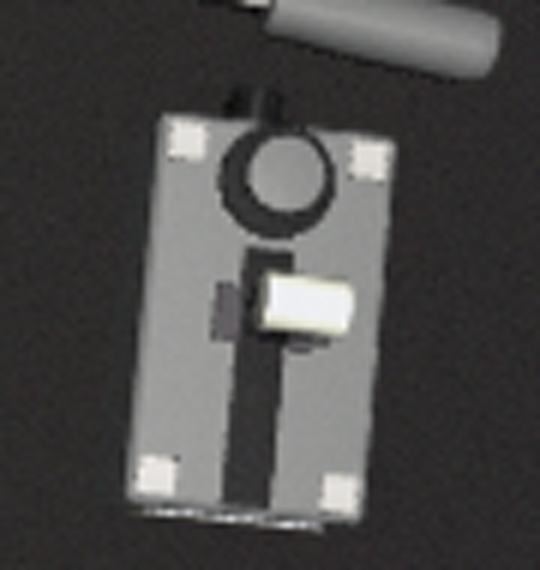

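View pics/c3.png

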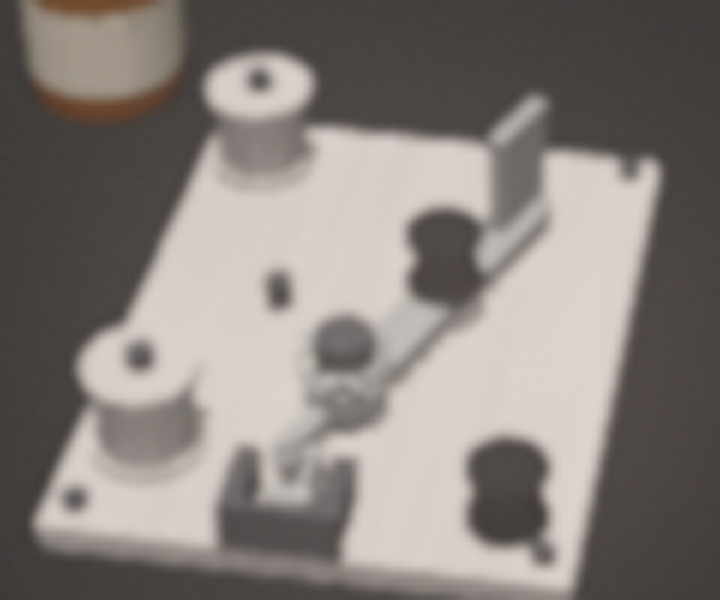

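View pics/c4.png

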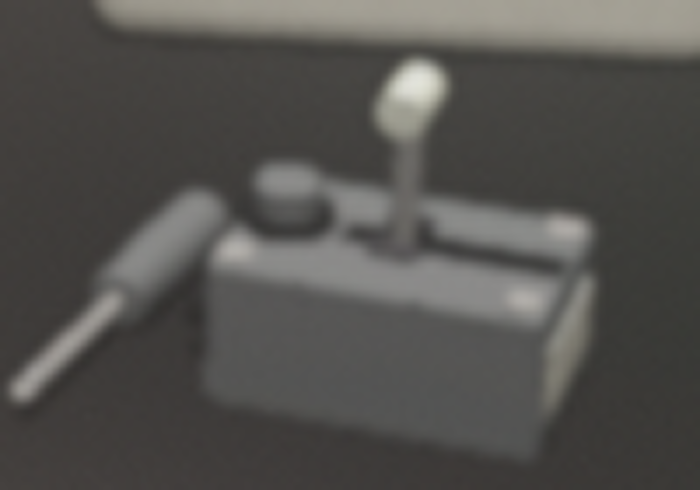

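The crops give these pixels. Top crop: pivot cap (258,316), idler (430,372), tab about (525,405)-(612,432). Trip crop: button (287,174), knob (308,304). Side crop: tab top edge (495,140)-(543,97). I'll triangulate them.

```bash
cat > h.py <<'E'
import cv2,numpy as np
from plant import manip
def cam(n):
    c=manip.camera_model(n);R=cv2.Rodrigues(np.array(c['rvec'],float))[0];t=np.array(c['tvec'],float).ravel()
    K=np.array([[c['fx'],0,c['cx']],[0,c['fy'],c['cy']],[0,0,1]]);return K,R,t
def ray(n,p):
    K,R,t=cam(n);d=R.T@np.linalg.inv(K)@np.array([p[0],p[1],1.]);return -R.T@t,d/np.linalg.norm(d)
def onz(n,p,z):
    o,d=ray(n,p);return o+d*(z-o[2])/d[2]
def tri(pt,ps):
    o1,d1=ray('top',pt);o2,d2=ray('side',ps)
    A=np.c_[d1,-d2];s=np.linalg.lstsq(A,o2-o1,rcond=None)[0]
    a=o1+s[0]*d1;b=o2+s[1]*d2;return (a+b)/2,np.linalg.norm(a-b)
def proj(n,X):
    K,R,t=cam(n);q=K@(R@np.array(X,float)+t);return q[:2]/q[2]
def cr(X,Y,x0,y0,k): return (x0+(X+.5)/k-.5,y0+(Y+.5)/k-.5)
E
python3 - <<'E'
from h import *
np.set_printoptions(precision=4,suppress=True)
T1=lambda x,y:cr(x,y,140,120,6);T2=lambda x,y:cr(x,y,325,145,6);S1=lambda x,y:cr(x,y,180,225,6);S2=lambda x,y:cr(x,y,240,155,7)
print('button',onz('top',T2(287,174),.08),onz('side',S2(288,180),.08),tri(T2(287,174),S2(288,180)))
print('knob',onz('top',T2(308,304),.12),onz('side',S2(412,100),.12),tri(T2(308,304),S2(412,100)))
P=[onz('top',T2(*p),.062) for p in [(187,139),(370,158),(341,493),(156,473)]];print('pads',P,np.mean(P,0))
Q=[onz('side',S2(*p),.062) for p in [(237,247),(566,225),(525,297)]];print('pads side TL?',Q)
C=[onz('top',T1(*p),.012) for p in [(68,98),(708,58),(742,545),(97,590)]];print('plate',C,np.mean(C,0))
print('pivot',onz('top',T1(258,316),.058),tri(T1(258,316),S1(344,338)))
print('idler',onz('top',T1(430,372),.048),tri(T1(430,372),S1(445,225)))
for a,b in [((525,405),(495,140)),((612,425),(543,97))]: print('tabtop',onz('top',T1(*a),.065),onz('side',S1(*b),.065),tri(T1(*a),S1(*b)))
print('spare',onz('top',T1(152,510),.035))
E
```

```text
button [ 0.5704 -0.165   0.08  ] [ 0.5677 -0.1623  0.08  ] (array([ 0.5695, -0.1655,  0.0783]), np.float64(0.0022603662381987443))
knob [ 0.5247 -0.1624  0.12  ] [ 0.5218 -0.1598  0.12  ] (array([ 0.5236, -0.1629,  0.1185]), np.float64(0.002539089288357791))
pads [array([ 0.584 , -0.1361,  0.062 ]), array([ 0.5788, -0.1964,  0.062 ]), array([ 0.4688, -0.1869,  0.062 ]), array([ 0.4744, -0.1263,  0.062 ])] [ 0.5265 -0.1614  0.062 ]
pads side TL? [array([ 0.5812, -0.1387,  0.062 ]), array([ 0.4658, -0.1881,  0.062 ]), array([ 0.4719, -0.1293,  0.062 ])]
plate [array([0.6504, 0.2777, 0.012 ]), array([0.6686, 0.0589, 0.012 ]), array([0.5004, 0.0447, 0.012 ]), array([0.4819, 0.263 , 0.012 ])] [0.5753 0.1611 0.012 ]
pivot [0.5699 0.2027 0.058 ] (array([0.5709, 0.2053, 0.042 ]), np.float64(0.0026015209675548045))
idler [0.5537 0.1478 0.048 ] (array([0.5529, 0.1476, 0.0481]), np.float64(0.001726739359046486))
tabtop [0.5415 0.1149 0.065 ] [0.5422 0.1184 0.065 ] (array([0.5424, 0.1153, 0.0626]), np.float64(0.0013296563650222427))
tabtop [0.5354 0.0868 0.065 ] [0.5325 0.0892 0.065 ] (array([0.5344, 0.0867, 0.0632]), np.float64(0.002499817662119748))
spare [0.5078 0.2402 0.035 ]
```

Emit:
drive_tool:
  increments:
    - {"offset": [5,7,1],"twist": [0,0,-0.06],"jaw": -1}
    - {"offset": [10,14,1],"twist": [0,0,-0.12],"jaw": -1}
    - {"offset": [15,21,1],"twist": [0,0,-0.2],"jaw": -1}
    - {"offset": [20,28,1],"twist": [0,0,-0.3],"jaw": -1}
    - {"offset": [25,35,0],"twist": [0,0,-0.4],"jaw": -1}
    - {"offset": [30,41,0],"twist": [0,0,-0.434],"jaw": -1}
    - {"offset": [34.1,47,-3],"twist": [0,0,-0.434],"jaw": -1}
    - {"offset": [34.1,47,-6],"twist": [0,0,-0.434],"jaw": -1}

```text
time_s: 0.9
ee_pos: [0.4637, -0.3109, 0.21]
ee_rot: [[0.002, 0.996, -0.087], [-0.001, -0.087, -0.996], [-1.0, 0.002, 0.001]]
force: [0.8, -0.3, -0.1]
gripper_width: 0.314
```

Emit:
drive_tool:
  increments:
    - {"offset": [4,5.5,0],"twist": [0,0,0],"jaw": -1}
    - {"offset": [8,11,0],"twist": [0,0,0],"jaw": -1}
    - {"offset": [10.6,14.6,-3],"twist": [0,0,0],"jaw": -1}
    - {"offset": [10.6,14.6,-7],"twist": [0,0,0],"jaw": -1}
    - {"offset": [10.6,14.6,-7],"twist": [0,0,0],"jaw": -1}
    - {"offset": [10.6,14.6,-7],"twist": [0,0,0],"jaw": -1}
    - {"offset": [10.6,14.6,-7],"twist": [0,0,0],"jaw": -1}

```text
time_s: 1.6
ee_pos: [0.5679, -0.1686, 0.1402]
ee_rot: [[-0.0, 0.996, -0.089], [-0.001, -0.089, -0.996], [-1.0, 0.0, 0.001]]
force: [-0.5, 0.1, 0.1]
gripper_width: 0.005
```

Run:
```python
from h import *
s=manip.state();print(s['time_s'],s['ee_pos'],s['force'],s['gripper_width'])
a=manip.grab_frame('top')[:,:,::-1];b=manip.grab_frame('side')[:,:,::-1]
f=lambda im,x,y,w,h,k:cv2.resize(im[y:y+h,x:x+w],None,fx=k,fy=k,interpolation=cv2.INTER_CUBIC)
cv2.imwrite('pics/m1.png',np.hstack([f(a,320,130,100,120,4),f(b,240,130,100,120,4)]))
```

```text
1.6 [ 0.56791792 -0.16858552  0.14020009] [-0.4717767   0.05646998  0.12582063] 0.004671688852266843
```

View pics/m1.png

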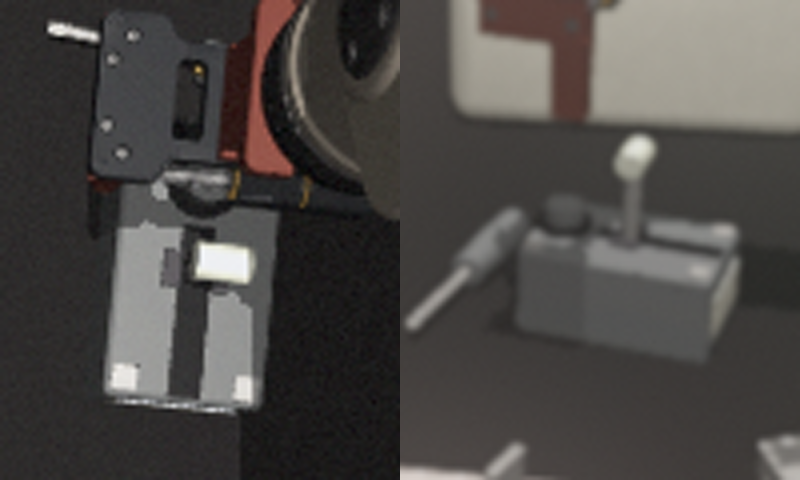

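Run:
```python
from h import *
print(proj('side',[.568,-.1686,.14]),proj('top',[.568,-.1686,.14]),proj('side',[.57,-.165,.08]))
b=manip.grab_frame('side')[:,:,::-1]; cv2.imwrite('pics/m2.png',b); print(manip.state()['ee_pos'])
```

```text
[281.6331941  158.21546468] [381.95243936 170.2962503 ] [280.08108365 179.71355953]
[ 0.56847604 -0.16880881  0.14113238]
```

View pics/m2.png

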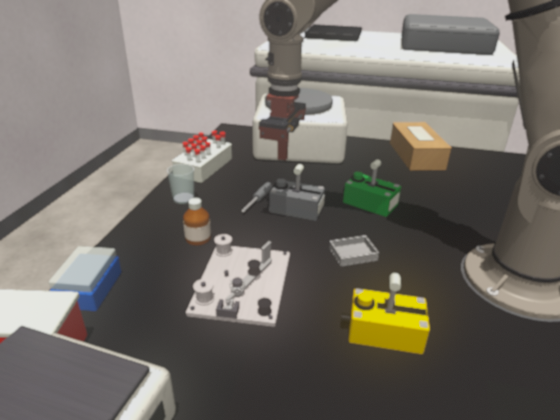

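Tip at side (281,158) and the projection agrees with the calibration. Now I'll press the button.

Emit:
drive_tool:
  increments:
    - {"offset": [0.2,0.35,-3],"twist": [0,0,0],"jaw": -1}
    - {"offset": [0.2,0.35,-5],"twist": [0,0,0],"jaw": -1}
    - {"offset": [0.2,0.35,-5.9],"twist": [0,0,0],"jaw": -1}
    - {"offset": [0.2,0.35,-6.2],"twist": [0,0,0],"jaw": -1}
    - {"offset": [0.2,0.35,-6.5],"twist": [0,0,0],"jaw": -1}
    - {"offset": [0.2,0.35,-6.7],"twist": [0,0,0],"jaw": -1}
    - {"offset": [0.2,0.35,-6.8],"twist": [0,0,0],"jaw": -1}
    - {"offset": [0.2,0.35,-6.8],"twist": [0,0,0],"jaw": -1}

```text
time_s: 2.55
ee_pos: [0.5709, -0.1639, 0.0731]
ee_rot: [[0.001, 0.996, -0.088], [-0.001, -0.088, -0.996], [-1.0, 0.001, 0.001]]
force: [-2.9, 0.2, 9.3]
gripper_width: 0.007
```

```bash
cat >> h.py <<'E'
def snap(name):
    a=manip.grab_frame('top')[:,:,::-1];b=manip.grab_frame('side')[:,:,::-1]
    f=lambda im,x,y,w,h,k:cv2.resize(im[y:y+h,x:x+w],None,fx=k,fy=k,interpolation=cv2.INTER_CUBIC)
    cv2.imwrite(name,np.hstack([f(a,320,130,100,120,4),f(b,240,130,100,120,4)]))
    s=manip.state();print(s['time_s'],s['ee_pos'],s['force'],s['gripper_width'])
E
python3 -c "
from h import *
snap('pics/m3.png')"
```

```text
2.65 [ 0.5708419  -0.16396412  0.07316177] [-4.04805727 -1.32732229  8.24407048] 0.004716923967618233
```

View pics/m3.png

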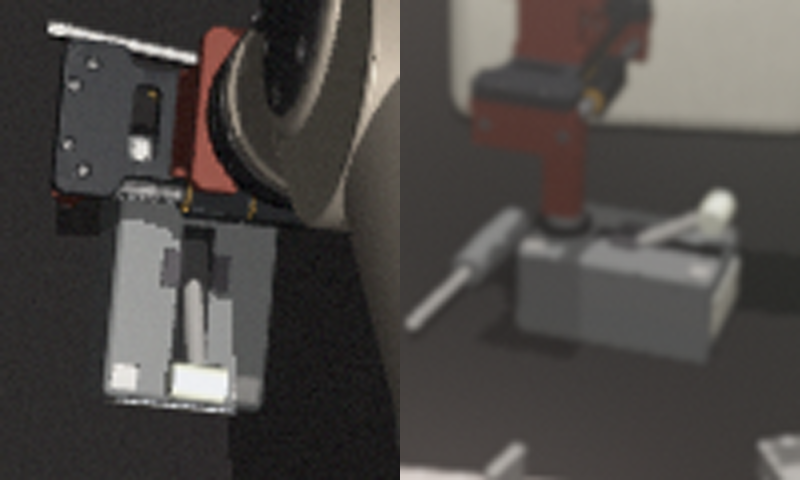

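The lever has dropped: knob at top (369.6,225.4) and side (319.1,181.6). I'll retract and triangulate.

Emit:
drive_tool:
  increments:
    - {"offset": [0,0,1],"twist": [0,0,0],"jaw": -1}
    - {"offset": [0,0,4],"twist": [0,0,0],"jaw": -1}
    - {"offset": [0,0,8],"twist": [0,0,0],"jaw": 0.2}
    - {"offset": [0,0,8],"twist": [0,0,0],"jaw": 0.2}

```text
time_s: 3.05
ee_pos: [0.5745, -0.1635, 0.1577]
ee_rot: [[0.011, 0.996, -0.087], [-0.002, -0.087, -0.996], [-1.0, 0.011, 0.001]]
force: [0.0, 0.3, 0.3]
gripper_width: 0.152
```

```bash
python3 -c "
from h import *
t=cr(200,383,320,130,4);s=cr(318,208,240,130,4)
print(tri(t,s),onz('top',t,.09),onz('side',s,.09));snap('pics/m4.png')"
```

```text
(array([ 0.46836139, -0.15719499,  0.0923362 ]), np.float64(0.003656776239958538)) [ 0.47025183 -0.15750338  0.09      ] [ 0.46708063 -0.16191021  0.09      ]
3.15 [ 0.57152151 -0.16307105  0.15324518] [-0.08139351 -0.67226042 -0.60822837] 0.23562305218564275
```

View pics/m4.png

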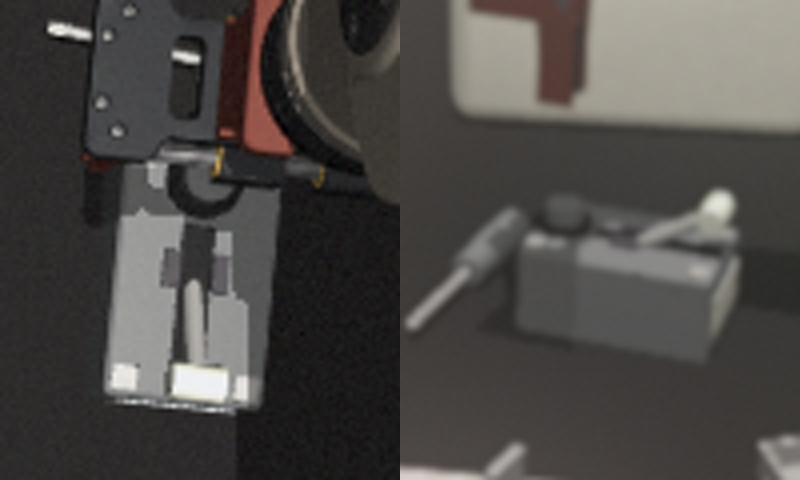

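Emit:
drive_tool:
  increments:
    - {"offset": [-4,0.2,0],"twist": [0,0,0],"jaw": 0.2}
    - {"offset": [-8,0.5,0],"twist": [0,0,0],"jaw": 0.2}
    - {"offset": [-10.3,0.5,0],"twist": [0,0,0],"jaw": 0.2}
    - {"offset": [-10.3,0.5,-2],"twist": [0,0,0],"jaw": 0.2}
    - {"offset": [-10.3,0.5,-2],"twist": [0,0,0],"jaw": 0.2}
    - {"offset": [-10.3,0.5,-2],"twist": [0,0,0],"jaw": 0.2}

```text
time_s: 3.75
ee_pos: [0.4672, -0.1578, 0.1311]
ee_rot: [[-0.001, 0.996, -0.087], [0.001, -0.087, -0.996], [-1.0, -0.001, -0.0]]
force: [0.1, 0.3, -0.2]
gripper_width: 0.598
```

```bash
python3 -c "
from h import *
snap('pics/m5.png')"
```

```text
3.85 [ 0.46808069 -0.15795917  0.1317403 ] [0.07615627 0.029911   0.56285505] 0.60407456775632
```

View pics/m5.png

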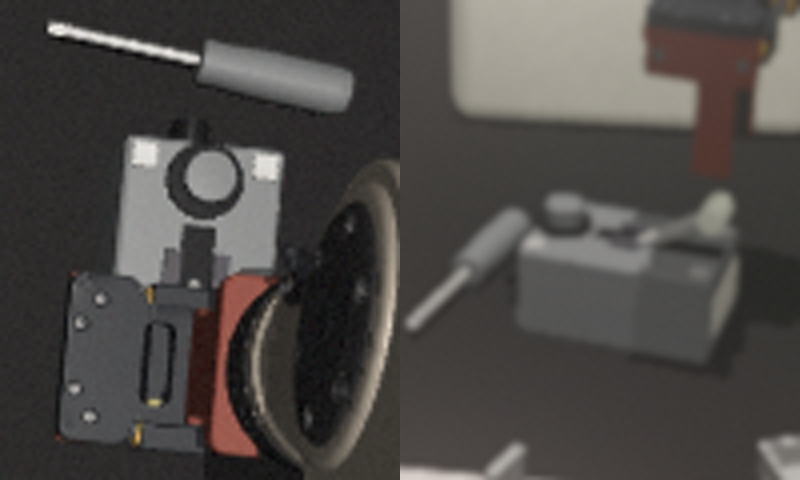

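Emit:
drive_tool:
  increments:
    - {"offset": [0.1,0,-3],"twist": [0,0,0],"jaw": 0.2}
    - {"offset": [0.1,0,-5],"twist": [0,0,0],"jaw": 0.2}
    - {"offset": [0.1,0,-5.6],"twist": [0,0,0],"jaw": 0.2}
    - {"offset": [0.1,0,-5.6],"twist": [0,0,0],"jaw": -0.2}
    - {"offset": [0.1,0,-5.6],"twist": [0,0,0],"jaw": -0.6}
    - {"offset": [0.1,0,-5.6],"twist": [0,0,0],"jaw": -0.6}
    - {"offset": [0.1,0,-5.6],"twist": [0,0,0],"jaw": -0.6}
    - {"offset": [0.1,0,-5.6],"twist": [0,0,0],"jaw": -0.6}

```text
time_s: 4.65
ee_pos: [0.4691, -0.1574, 0.0764]
ee_rot: [[0.002, 0.996, -0.087], [0.0, -0.087, -0.996], [-1.0, 0.002, -0.001]]
force: [-1.0, 4.5, 7.0]
gripper_width: 0.293
```

```bash
python3 -c "
from h import *
snap('pics/m6.png')"
```

```text
4.75 [ 0.46914051 -0.15736426  0.07643772] [-1.00534097  3.35323169  7.013105  ] 0.29141158264836653
```

View pics/m6.png

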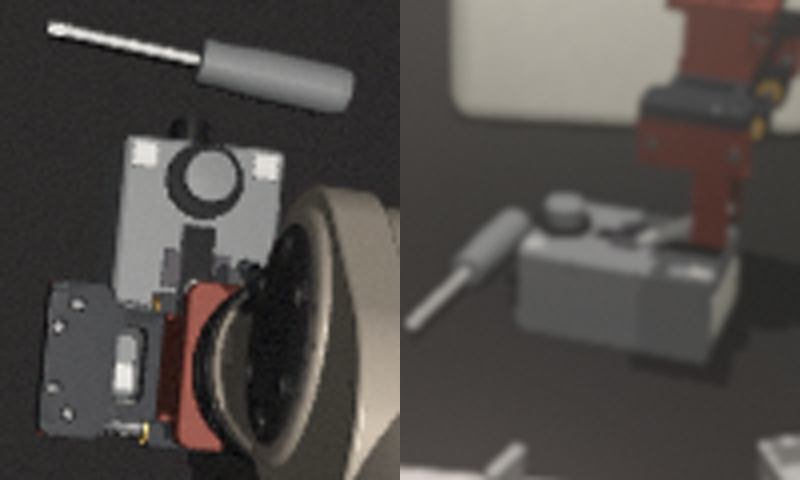

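Sleeve gripped (0.293 ≈ 26 mm). Now I'll follow the arc.

Emit:
drive_tool:
  increments:
    - {"offset": [0.4,-0.03,0.55],"twist": [0,0,0],"jaw": -0.6}
    - {"offset": [0.82,-0.07,1.03],"twist": [0,0,0],"jaw": -0.6}
    - {"offset": [1.3,-0.11,1.48],"twist": [0,0,0],"jaw": -0.6}
    - {"offset": [1.82,-0.16,1.88],"twist": [0,0,0],"jaw": -0.6}
    - {"offset": [2.4,-0.21,2.22],"twist": [0,0,0],"jaw": -0.6}
    - {"offset": [2.97,-0.26,2.51],"twist": [0,0,0],"jaw": -0.6}
    - {"offset": [3.6,-0.31,2.73],"twist": [0,0,0],"jaw": -0.6}
    - {"offset": [4.22,-0.37,2.9],"twist": [0,0,0],"jaw": -0.6}

```text
time_s: 5.55
ee_pos: [0.51, -0.1611, 0.1052]
ee_rot: [[-0.002, 0.996, -0.087], [0.001, -0.087, -0.996], [-1.0, -0.002, -0.001]]
force: [-3.0, 5.7, 6.4]
gripper_width: 0.296
```

Emit:
drive_tool:
  increments:
    - {"offset": [0.6,-0.05,0.1],"twist": [0,0,0],"jaw": -0.6}
    - {"offset": [1.1,-0.1,0.12],"twist": [0,0,0],"jaw": -0.6}
    - {"offset": [1.6,-0.14,0.12],"twist": [0,0,0],"jaw": -0.6}
    - {"offset": [2.0,-0.17,0.1],"twist": [0,0,0],"jaw": -0.6}
    - {"offset": [2.0,-0.17,0.1],"twist": [0,0,0],"jaw": -0.6}
    - {"offset": [2.0,-0.17,0.1],"twist": [0,0,0],"jaw": -0.6}

```text
time_s: 6.15
ee_pos: [0.532, -0.163, 0.1064]
ee_rot: [[0.002, 0.996, -0.087], [0.0, -0.087, -0.996], [-1.0, 0.002, -0.001]]
force: [0.8, 5.9, 6.7]
gripper_width: 0.294
```

```bash
python3 -c "
from h import *
snap('pics/m7.png')"
```

```text
6.25 [ 0.5318637  -0.16296388  0.10639736] [1.48949165 4.98898926 5.77413048] 0.2945015441095223
```

View pics/m7.png

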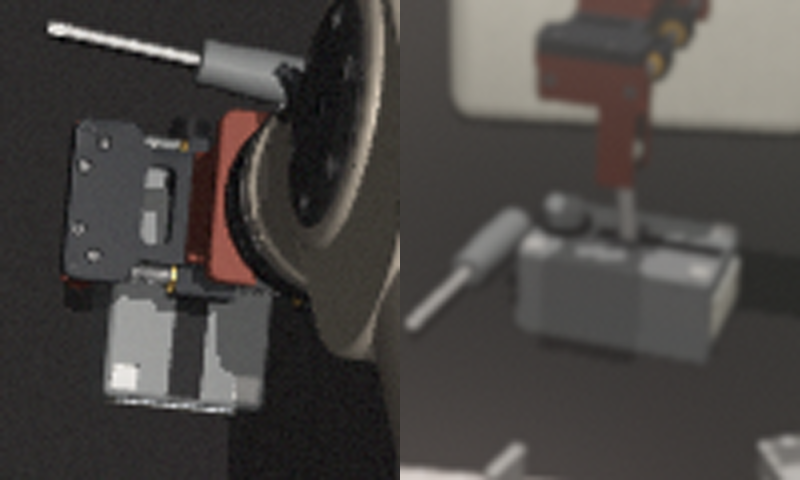

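Emit:
drive_tool:
  increments:
    - {"offset": [0.2,0,0],"twist": [0,0,0],"jaw": -0.6}
    - {"offset": [0.2,0,0],"twist": [0,0,0],"jaw": -0.6}
    - {"offset": [-0.2,0,0],"twist": [0,0,0],"jaw": -0.6}
    - {"offset": [-0.5,0.03,0],"twist": [0,0,0],"jaw": -0.6}
    - {"offset": [-0.5,0.03,0],"twist": [0,0,0],"jaw": -0.6}
    - {"offset": [-0.5,0.03,0],"twist": [0,0,0],"jaw": 0.2}
    - {"offset": [-0.5,0.03,0],"twist": [0,0,0],"jaw": 0.2}
    - {"offset": [-0.5,0.03,0],"twist": [0,0,0],"jaw": 0.2}

```text
time_s: 7.05
ee_pos: [0.5249, -0.1644, 0.1051]
ee_rot: [[-0.001, 0.996, -0.088], [-0.001, -0.088, -0.996], [-1.0, -0.001, 0.001]]
force: [-0.9, 0.3, -0.6]
gripper_width: 0.525
```

Emit:
drive_tool:
  increments:
    - {"offset": [0,0,1],"twist": [0,0,0],"jaw": 0.2}
    - {"offset": [0,0,4],"twist": [0,0,0],"jaw": 0.2}
    - {"offset": [0,0,8],"twist": [0,0,0],"jaw": 0.2}
    - {"offset": [0,4,8],"twist": [0,0,-0.05],"jaw": -1}
    - {"offset": [-2,9,8],"twist": [0,0,-0.1],"jaw": -1}
    - {"offset": [-2,14,8],"twist": [0,0,-0.15],"jaw": -1}
    - {"offset": [-2,19,8],"twist": [0,0,-0.2],"jaw": -1}
    - {"offset": [-2,24,8],"twist": [0,0,-0.2],"jaw": -1}

```text
time_s: 7.85
ee_pos: [0.5054, 0.0746, 0.1864]
ee_rot: [[0.001, 0.958, -0.286], [-0.0, -0.286, -0.958], [-1.0, 0.001, 0.0]]
force: [1.4, -0.1, -0.3]
gripper_width: 0.179
```

```bash
python3 -c "
from h import *
snap('pics/m8.png');print(manip.state()['joints'])"
```

```text
7.95 [0.50527788 0.08102364 0.18656741] [0.24329832 0.26707303 0.26421965] 0.09132022250464569
[  -4.81565152   14.98460777  -13.09326027  112.7693565     4.04132893
   52.55031192 -125.76577637]
```

View pics/m8.png

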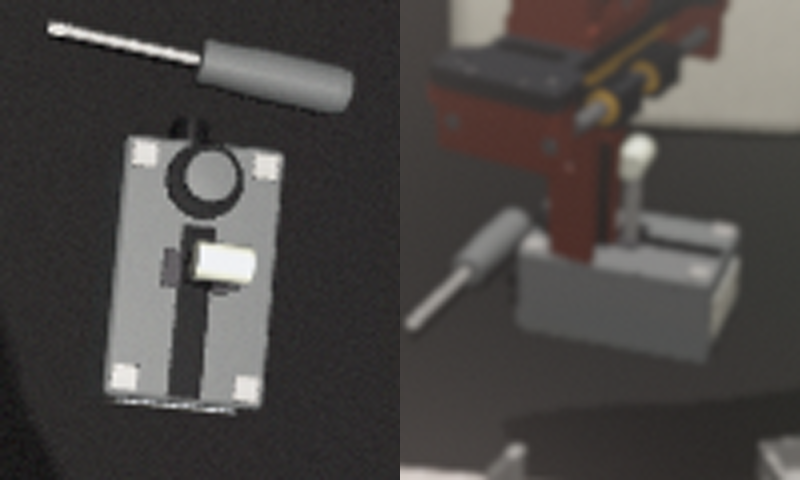

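The lever stays up, with its knob at the same pixel as before. Next I'll go down beside the tab.

Emit:
drive_tool:
  increments:
    - {"offset": [0.4,3,0],"twist": [0,0,0],"jaw": -1}
    - {"offset": [0.4,3,-4],"twist": [0,0,0],"jaw": -1}
    - {"offset": [0.4,3,-8],"twist": [0,0,0],"jaw": -1}
    - {"offset": [0.4,3,-10],"twist": [0,0,0],"jaw": -1}
    - {"offset": [0.4,3,-10],"twist": [0,0,0],"jaw": -1}
    - {"offset": [0.4,3,-10],"twist": [0,0,0],"jaw": -1}

```text
time_s: 8.55
ee_pos: [0.51, 0.1028, 0.0862]
ee_rot: [[0.0, 0.959, -0.284], [-0.0, -0.284, -0.959], [-1.0, 0.0, 0.0]]
force: [0.3, 0.5, 0.0]
gripper_width: 0.004
```

```bash
cat >> h.py <<'E'
def snap2(name):
    a=manip.grab_frame('top')[:,:,::-1];b=manip.grab_frame('side')[:,:,::-1]
    f=lambda im,x,y,w,h,k:cv2.resize(im[y:y+h,x:x+w],None,fx=k,fy=k,interpolation=cv2.INTER_CUBIC)
    cv2.imwrite(name,np.hstack([f(a,140,110,133,150,3),f(b,180,180,133,150,3)]))
    s=manip.state();print(s['time_s'],s['ee_pos'],s['force'],s['gripper_width'])
E
python3 -c "
from h import *
snap2('pics/n1.png')"
```

```text
8.65 [0.5108517  0.10319458 0.08714066] [-1.19582206 -0.45133436  0.12693159] 0.006531250763785197
```

View pics/n1.png

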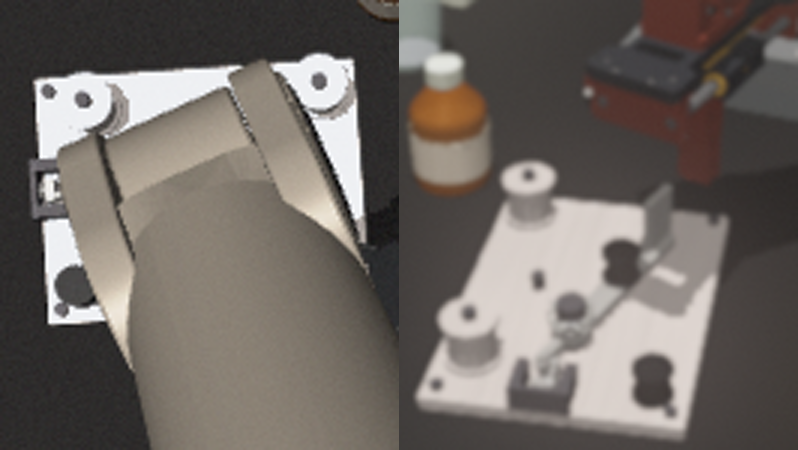

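The fingers hang on the -x side of the tab: side panel finger (698,180), tab (657,220). I'll lower and then approach.

Emit:
drive_tool:
  increments:
    - {"offset": [0,0.8,-2.5],"twist": [0,0,0],"jaw": -1}
    - {"offset": [0,0.8,-4.9],"twist": [0,0,0],"jaw": -1}
    - {"offset": [0,0.8,-4.9],"twist": [0,0,0],"jaw": -1}
    - {"offset": [0.6,0.6,-4.9],"twist": [0,0,0],"jaw": -1}
    - {"offset": [1.2,0.44,-4.9],"twist": [0,0,0],"jaw": -1}
    - {"offset": [1.2,0.44,-4.9],"twist": [0,0,0],"jaw": -1}

```text
time_s: 9.25
ee_pos: [0.524, 0.1073, 0.0381]
ee_rot: [[0.004, 0.959, -0.285], [0.001, -0.285, -0.959], [-1.0, 0.003, -0.002]]
force: [-0.5, 0.2, -0.2]
gripper_width: 0.008
```

```bash
python3 -c "
from h import *
snap2('pics/n2.png')"
```

```text
9.35 [0.52247394 0.10748087 0.0374133 ] [0.16103619 0.47654852 0.02196687] 0.002539384578178842
```

View pics/n2.png

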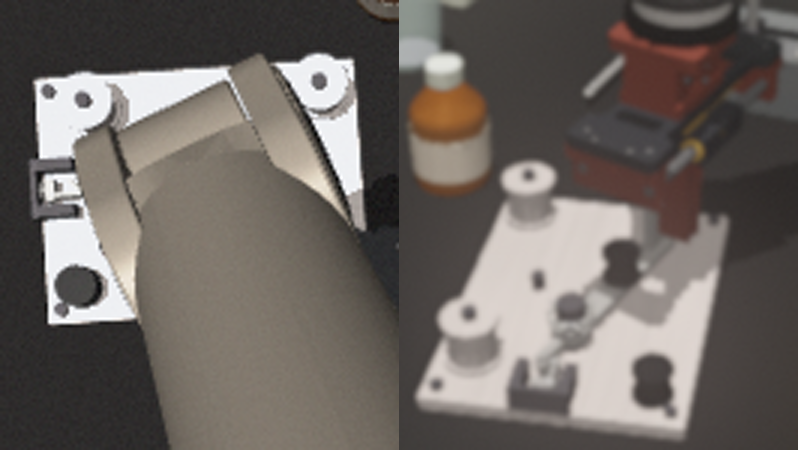

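```bash
python3 -c "
from h import *
P=np.array([.5714,.2059])
for q in [0,.1,.2,.3,.4,.5,.6,.66]:
    a=np.radians(-106.8)+q;u=np.array([np.cos(a),np.sin(a)]);n=np.array([-u[1],u[0]])
    print(q,np.round((P+.108*u-.013*n-[.5225,.1075])*100,2))
s=manip.state();print(s['ee_pos'],s['force'])"
```

```text
0 [ 0.52 -0.12]
0.1 [ 1.54 -0.51]
0.2 [ 2.59 -0.79]
0.3 [ 3.66 -0.97]
0.4 [ 4.75 -1.04]
0.5 [ 5.84 -1.  ]
0.6 [ 6.91 -0.85]
0.66 [ 7.55 -0.71]
[0.52247394 0.10748087 0.0374133 ] [0.16103619 0.47654852 0.02196687]
```

Emit:
drive_tool:
  increments:
    - {"offset": [0.52,-0.12,0],"twist": [0,0,0],"jaw": -1}
    - {"offset": [1.0,-0.32,0],"twist": [0,0,0.05],"jaw": -1}
    - {"offset": [1.54,-0.51,0],"twist": [0,0,0.1],"jaw": -1}
    - {"offset": [2.06,-0.65,0],"twist": [0,0,0.15],"jaw": -1}
    - {"offset": [2.59,-0.79,0],"twist": [0,0,0.2],"jaw": -1}
    - {"offset": [3.12,-0.88,0],"twist": [0,0,0.25],"jaw": -1}
    - {"offset": [3.66,-0.97,0],"twist": [0,0,0.3],"jaw": -1}
    - {"offset": [3.66,-0.97,0],"twist": [0,0,0.3],"jaw": -1}

```text
time_s: 10.15
ee_pos: [0.5561, 0.0977, 0.036]
ee_rot: [[-0.005, 1.0, 0.014], [-0.001, 0.014, -1.0], [-1.0, -0.005, 0.001]]
force: [-6.0, 0.6, 4.0]
gripper_width: 0.007
```

```bash
python3 -c "
from h import *
snap2('pics/n3.png')"
```

```text
10.25 [0.55597306 0.09770513 0.0360512 ] [-5.78529556 -0.55193885  3.11784268] 0.004594145048395636
```

View pics/n3.png

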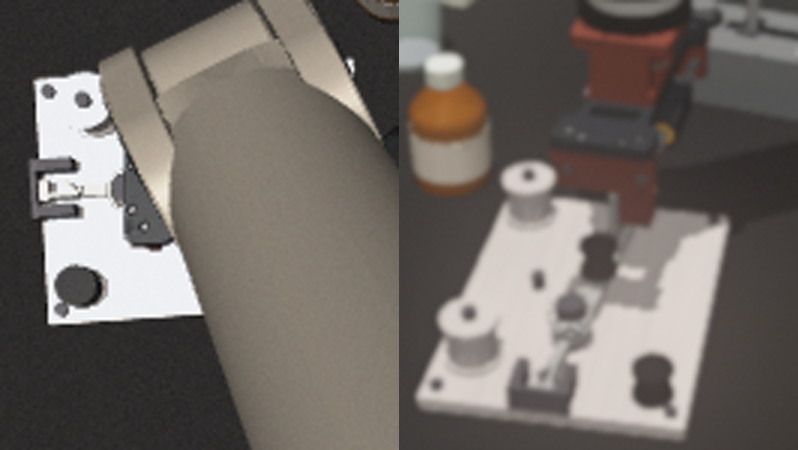

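The push is tracking (5.8 N, arm turning). I'll continue past the click.

Emit:
drive_tool:
  increments:
    - {"offset": [0.55,-0.05,0.1],"twist": [0,0,0.05],"jaw": -1}
    - {"offset": [1.09,-0.07,0.1],"twist": [0,0,0.1],"jaw": -1}
    - {"offset": [1.65,-0.05,0.1],"twist": [0,0,0.15],"jaw": -1}
    - {"offset": [2.18,-0.03,0.1],"twist": [0,0,0.2],"jaw": -1}
    - {"offset": [2.75,0.05,0.1],"twist": [0,0,0.25],"jaw": -1}
    - {"offset": [3.35,0.13,0.1],"twist": [0,0,0.3],"jaw": -1}
    - {"offset": [3.9,0.25,0.1],"twist": [0,0,0.35],"jaw": -1}
    - {"offset": [3.9,0.25,0.1],"twist": [0,0,0.35],"jaw": -1}

```text
time_s: 11.05
ee_pos: [0.5947, 0.0994, 0.0363]
ee_rot: [[-0.006, 0.935, 0.356], [-0.002, 0.356, -0.935], [-1.0, -0.006, -0.0]]
force: [-6.6, -1.8, 1.5]
gripper_width: 0.008
```

```bash
python3 -c "
from h import *
snap2('pics/n4.png')
s=manip.state();p=s['ee_pos'][:2]-[.5714,.2059]
r=np.hypot(*p);print(r,np.arctan2(p[1],p[0])+np.arctan2(13,np.sqrt((r*1e3)**2-169))-np.radians(-106.8))"
```

```text
11.15 [0.59428469 0.09931126 0.0363405 ] [-6.48647879 -1.38308258 -0.41481878] 0.005315276770283923
0.10901774875342625 0.6242365677322192
```

View pics/n4.png

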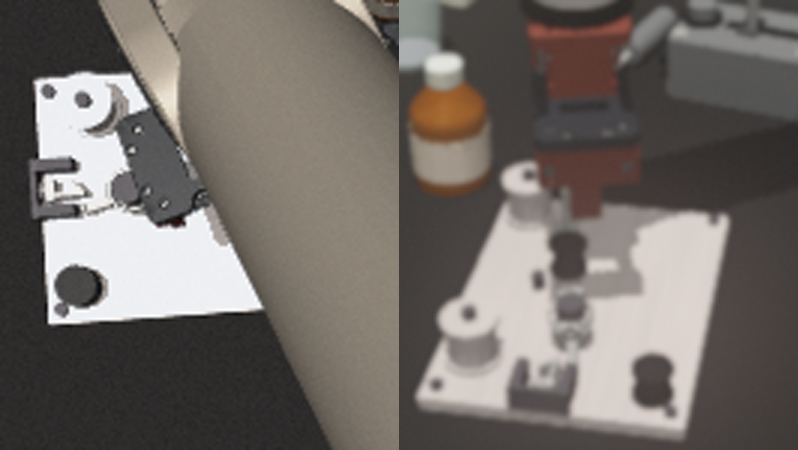

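```bash
python3 -c "
from h import *
i=onz('side',cr(568-399,240,180,180,3),.048)
i0=onz('side',cr(445,225,180,225,6),.048)
P=np.array([.5714,.2059])
f=lambda X:np.degrees(np.arctan2(*(X[:2]-P)[::-1]))
print(i,i0,f(i),f(i0),np.radians(f(i)-f(i0)))
b=manip.grab_frame('side')[:,:,::-1];cv2.imwrite('pics/n5.png',cv2.resize(b[200:330,170:310],None,fx=4,fy=4,interpolation=cv2.INTER_CUBIC))
cv2.imwrite('pics/n6.png',manip.grab_frame('top')[:,:,::-1]);s=manip.state();print(s['time_s'],s['ee_pos'],s['force'])"
```

```text
[0.58956219 0.14893279 0.048     ] [0.55202283 0.14750554 0.048     ] -72.31676430608286 -108.35751087804016 0.6290296925575143
11.25 [0.59411281 0.09928216 0.03636203] [-6.20897855 -1.25333653 -0.0850675 ]
```

View pics/n5.png

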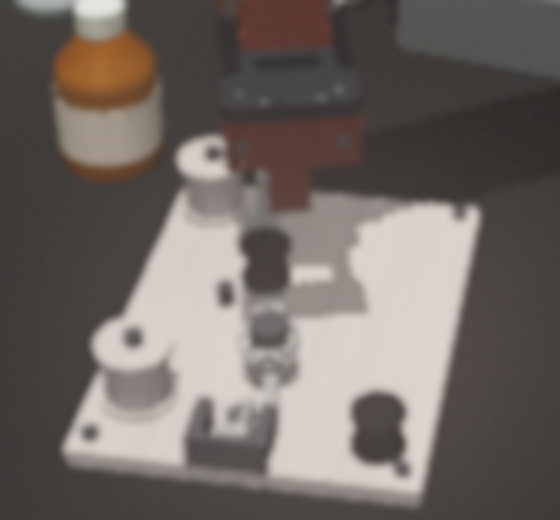

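View pics/n6.png

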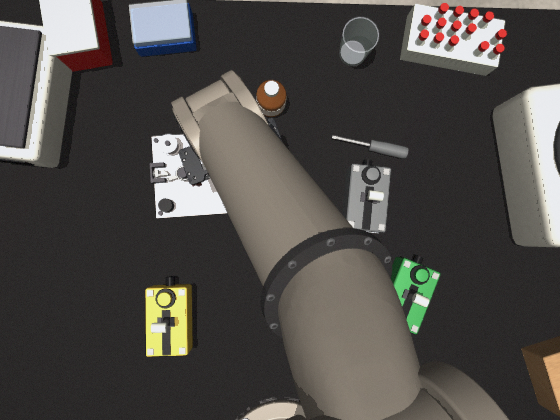

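Both estimates give about 0.62–0.63 rad. The push is steady at about 6.3 N, the lever is still upright at top (376,195), and the roller, screwdriver and bottle are where they were. Handing in.

```bash
python3 -c "
from plant import manip
print(manip.hand_in())
s=manip.state();print(s['time_s'],s['ee_pos'],s['force'])"
```

```text
the job is handed in; nothing more can be done
None
the job is handed in; nothing more can be done
```

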